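Open the label printer by its hidden release key

ROBOT

A 6-joint arm with a two-finger parallel gripper is mounted at the origin on the work surface. World frame = base frame: x ahead of the robot, y to its left, z up, the work surface at z = 0. Lengths are in m, angles in rad, forces in N, time in s.
With the tool pointing down it reaches from about 0.25 to 0.725 m from the base axis. Payload 4 kg.
Tool frame: the origin (TCP) lies midway between the tips of the shut fingers; the grasp point (between the pads) lies 19 mm behind it; z points along the fingers, x is the direction in which the jaws open and shut, and the axes are right-handed (so a half turn about z gives the same grasp; the last joint's range is limited). The gripper opens to 85 mm and grips with 20 to 120 N. Pads are 22 mm wide; open, the fingers measure 114 mm over their backs; the gripper's body (76 mm by 85 mm) begins 54 mm behind the grasp point. The pads swing forward as they close: fully open they stand 13 mm farther back than shut.
Start: joints at [1.146, 0.241, 0.005, 1.335, 0, 1.571], TCP at [0.206, 0.456, 0.231] pointing down, gripper open.
Joint ranges: [-2.72, 2.72], [-1.05, 1.87], [-1.09, 1.28], [-1.99, 2.15], [-1.42, 1.44], [-3.14, 3.14]. Speed limits (rad/s): [2.79, 2.79, 3.14, 3.14, 3.14, 3.14].

INTERFACE

Orientations are given as a unit quaternion [x, y, z, w].
In Python, from workcell import bot, vision, ticket gives the robot as it stands.
- The arm moves only by the tool play_rows, never from a script. Its argument "deltas" is one flat list of numbers, 5 for each row, row after row: the opening, from 0 (shut) to 1 (fully open), then the shift along the tool's x, y, z in units of 60 mm (1.0 is 60 mm), then the turn about the tool's z in degrees. A call has 1 to 12 rows; each row shifts and turns the pose as measured when the row begins, along the tool's axes as they then stand; what a row does not reach is not made up. A row lasts 1/8 s, in which the tool goes at most 62.5 mm and 10.7 degrees, less where a joint would pass 70% of its speed; a pose out of reach is approached as far as the arm can. A call is refused whole if a number of a shift passes 1 or a number of a turn 10.7, either way. A call with a gripper value outside its range is refused whole. The fingers move at their own pace and stop on an object; the grip force is fixed at half the most. Time passes only in rows, so rows that do not move let the fingers close. It gives the time, the measured TCP pose, the force and the opening at its end, in the units of the state.
- bot.get_obs(): the state, without advancing time (a new reading comes with each control period).
- vision.camera(name): name is "side" or "top"; returns a dict with "color" (480x640x3 uint8, blue, green, red), "intrinsics" (3x3 intrinsics, pixels), "rvec" (rotation vector, rad) and "tvec" (3), from world to camera coordinates, as OpenCV has them. Camera axes: x right, y down, z forward; pixel columns grow to the right and rows downward; lengths in m; the calibration is good to about 2 mm. A picture is of the moment at which its call begins. There is no depth.
- ticket.job_done(): hands the job in, once; it reports no verdict.
The state is a dict: "clock": time; "joint_pos": joint angles; "joint_vel": joint speeds; "tau": joint torques, N m; "eef_pos": TCP position; "tool_rot": TCP orientation; "ft_force": force on the tool from outside, world axes, zero at the start; "ft_torque": the same for the moment, N m; "grip_width": finger opening in m.
Only numpy, scipy, OpenCV 4.12 (cv2) and the standard library are available. Lean on these libraries where they do the work, as an engineer would, in place of code of your own. Each camera call takes 0.05 s, during which the arm holds its last target. There are 200 camera calls.

TASK

The label printer on the packing bench has run out of labels and must be opened for a new roll. Feel lightly with a fingertip along the dark band across its front deck for the flush, unmarked release key and press the key down until the cover springs up, then push the cover back until it stands fully open. Leave everything else on the bench where it is.

Things in the scene. Friction and masses are not known exactly. Their poses are not given: they have to be found in the camera images.
- printer: Light grey label printer fixed to the bench, 270 mm deep (x), 280 mm wide (y), 168 mm tall when shut. Origin: on the bench under the middle of its front edge (the side towards the robot); x runs level to the back, y to the left as seen from the robot, z up. The front 90 mm of its top is a flat level deck, z = 115 mm; behind it, from x = 90 mm, is the charcoal cover.
- band_mid (a point): Middle of the dark grey band across the deck, on its surface: 40 mm deep (printer x 26 to 66 mm), level with the deck, as wide as the printer. The release key is in this band at x = 46 mm, its centre anywhere from y = -36 to +36 mm: it differs between printers and is not told, so find it by touch or sight. Its frame is that of the printer.
- release (a joint): Travel of the key in m: 0 at rest, 0.005 fully down. The key is a grey plate in an opening 50 mm (y) by 40 mm (x), its face 2.5 mm below the deck, so a fingertip wholly inside sinks past the deck's level; the rest of the band is rigid. 2 N starts it, 6 N holds it fully down; it springs back. At about 0.004 the catch frees the cover.
- cover (a joint): Angle of the cover, rad: 0 shut (held by the catch), 1.75 fully open against its stop. When freed its spring lifts it to about 1.05 within 2 s; its stiff hinge then keeps it wherever it is left. A few N at its front edge, away from the robot, open it further. Hinge line: along the printer's y at x = 252 mm, z = 118 mm in the printer's frame.
- cover_edge (a point): Middle of the lower front edge of the cover, the edge that rises: 162 mm from the hinge, at x = 92 mm, z = 116 mm in the printer's frame when shut. The cover is an open-bottomed shell 276 mm wide (y), 162 mm long, 52 mm tall, with 4 mm walls; its front wall runs the whole width.
- roll_center (a point): Centre of a spare roll of white labels standing on end beside the printer, 100 mm across, 102 mm tall, 38 mm bore. Loose; leave alone.
- scanner_center (a point): Middle of a black and yellow handheld barcode scanner lying on its side beside the printer, about 165 x 110 mm, 64 mm tall. Loose; leave alone.
- marker_center (a point): Middle of a red and white marker pen lying in front of the printer, 135 mm long, 18 mm thick. Loose; leave alone.

How it is judged:
By the outcome, as a careful person would: the job done as asked, in the order asked, and still so for the second after the job is handed in, with the robot touching nothing.
It also fails if it takes over 56 s, if anything falls off the work surface, if the arm or the gripper's body presses on something with over 40 N, if the wrist force passes 120 N, or if a joint passes its speed limit or range.

## Working session

There is one attempt and no reset: what is moved stays moved. The work goes in short steps, Python scripts to look and compute and a tool call to move; the robot and the scene stay as the last step left them, time stands still between calls to the robot, and variables do not carry over. Pictures are saved under pics/ and viewed, about 8 in all and at most 12, crops included, and the job is handed in when it is done.

Besides the shell and the picture viewer there is one more tool, called after "Call:" as name(argument=value, ...) on one line, values as JSON. play_rows: Moves the arm, as the interface text tells. Its arguments: {"type":"object","properties":{"deltas":{"type":"array"}},"required":["deltas"]}

```bash
mkdir -p pics; cat > h.py <<'E'
import numpy as np, cv2
from workcell import bot, vision, ticket
def snap(n,f):
    c=vision.camera(n); cv2.imwrite('pics/'+f,c['color']); np.savez('pics/'+n+'.npz',K=c['intrinsics'],r=c['rvec'],t=c['tvec']); return c
def cal(n):
    d=np.load('pics/'+n+'.npz'); return d['K'],cv2.Rodrigues(d['r'])[0],d['t'].reshape(3)
def at_z(n,u,v,z):
    K,R,t=cal(n); d=R.T@np.linalg.inv(K)@[u,v,1]; o=-R.T@t; return o+d*(z-o[2])/d[2]
def proj(n,P):
    K,R,t=cal(n); p=K@(R@np.asarray(P,float)+t); return p[:2]/p[2]
E
python3 - <<'E'
from h import *
snap('top','top1.png'); snap('side','side1.png')
for n in('top','side'):
    K,R,t=cal(n); print(n,-R.T@t,R[2],K[0,0])
o=bot.get_obs(); print(o)
E
```

```text
top [0.45438911 0.02168634 0.85618743] [ 0.06525883  0.00449226 -0.99785826] 463.91722899989384
side [ 0.47319509 -0.73201012  1.00505127] [ 0.03011635  0.64295212 -0.76531404] 583.2409768102858
{'clock': 0.1, 'joint_pos': array([ 1.14603414e+00,  2.41316372e-01,  3.86416403e-03,  1.33520327e+00,
       -1.87109352e-05,  1.57082804e+00]), 'joint_vel': array([-0.00125589, -0.00148554,  0.00266544, -0.00023173, -0.00086804,
       -0.0014464 ]), 'tau': array([-9.33068509e-05, -3.73136723e+01,  2.53010720e+01,  1.08836874e-02,
       -4.77044750e-05, -1.15516194e-06]), 'eef_pos': array([0.20582468, 0.45505189, 0.23051459]), 'tool_rot': array([ 8.40277268e-01,  5.42156111e-01, -7.76011349e-04,  5.11859889e-04]), 'ft_force': array([ 0.20871056, -0.96705783,  0.20105773]), 'ft_torque': array([-0.00071672, -0.05307264,  0.00640216]), 'grip_width': 0.08540864748678607}
```

View pics/top1.png

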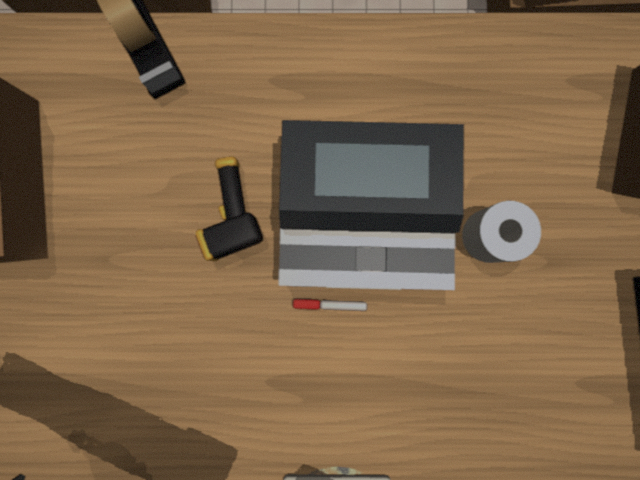

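View pics/side1.png

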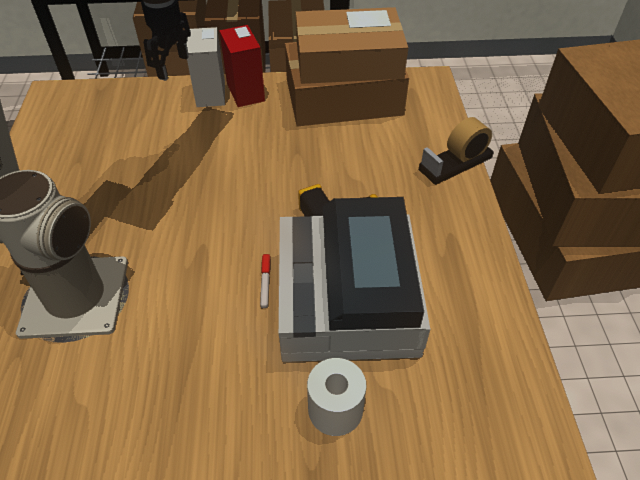

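The top view shows the printer's deck at u 279–456, v 232–290. A lighter plate sits in the band at about u 357–386, v 246–271, and is probably the key. The pen (293–367, 304), scanner (230, 215) and roll (510, 231) are all clear of the deck. I'll enlarge the deck.

```bash
python3 - <<'E'
from h import *
i=cv2.imread('pics/top1.png')[225:315,270:470]
cv2.imwrite('pics/crop1.png',cv2.convertScaleAbs(cv2.resize(i,None,fx=4,fy=4,interpolation=cv2.INTER_CUBIC),alpha=1.5))
E
```

```text
(no output)
```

View pics/crop1.png

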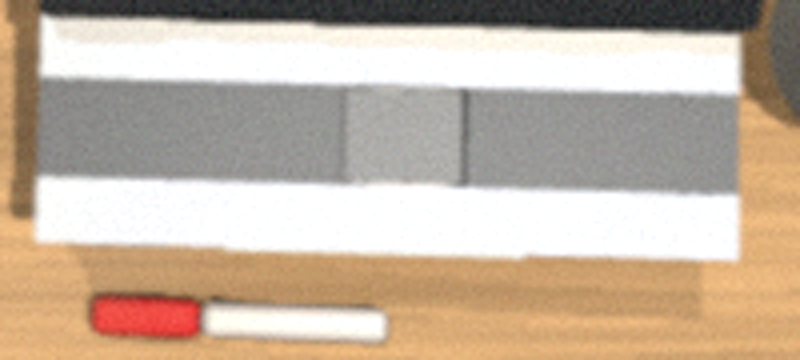

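The crop shows the recessed plate at crop x 345–467, y 86–184, with shaded edges. The deck's front corners are at (35, 242) and (739, 260).

```bash
python3 - <<'E'
from h import *
f=lambda x,y,z=.115: at_z('top',270+x/4-.4,225+y/4-.4,z)
FL,FR=f(35,242),f(739,260); bl=[f(40,78),f(37,177),f(739,93),f(738,192)]
print('FL,FR',FL,FR,'w',np.linalg.norm(FL-FR))
y=(FL-FR)/np.linalg.norm(FL-FR); yaw=np.arctan2(-y[0],y[1]); 
d=bl[0]-bl[2];yaw2=np.arctan2(-d[0],d[1]); print('yaw',np.degrees([yaw,yaw2]))
O=(FL+FR)/2; x=np.array([y[1],-y[0],0])
loc=lambda p:((p-O)@x,(p-O)@y)
print('O',O)
for p in bl: print('band',loc(p))
ks=[f(*c,.1135) for c in[(345,85),(467,90),(343,182),(463,186)]]
for p in ks: print('key',loc(p))
k=sum(ks)/4; print('keyc',k,loc(k))
print('cross side view px', proj('side',k), proj('side',FL),proj('side',FR))
for n,u,v,z in[('roll',510,231,.102),('penL',293,304,.01),('penR',367,306,.01),('scan',230,215,.05)]: print(n,at_z('top',u,v,z))
from scipy.spatial.transform import Rotation as Ro
print(Ro.from_quat(bot.get_obs()['tool_rot']).as_matrix().round(3))
E
```

```text
FL,FR [0.43601489 0.09421787 0.115     ] [ 0.43025975 -0.18560628  0.115     ] w 0.27988333003952354
yaw [-1.17823409 -0.97222738]
O [ 0.43313732 -0.0456942   0.115     ]
band (np.float64(0.06543934854828527), np.float64(0.13999976241216863))
band (np.float64(0.025846456266437154), np.float64(0.13995731213655205))
band (np.float64(0.06644426772260965), np.float64(-0.1394929699997252))
band (np.float64(0.02695114770879373), np.float64(-0.13936203544796064))
key (np.float64(0.06578883901272964), np.float64(0.017796864998015374))
key (np.float64(0.06500878002316758), np.float64(-0.031093017783667326))
key (np.float64(0.026959457150634483), np.float64(0.01779608339656417))
key (np.float64(0.026577859312512834), np.float64(-0.030123175412555814))
keyc [ 0.47907959 -0.05304626  0.1135    ] (np.float64(0.04608373387476119), np.float64(-0.006405811200410898))
cross side view px [302.162858   273.06908282] [278.64003746 217.18737876] [277.49822164 333.48446307]
roll [ 0.52535022 -0.28111553  0.102     ]
penL [0.39940679 0.07755041 0.01      ]
penR [ 0.39648566 -0.05654436  0.01      ]
scan [0.55620179 0.18655931 0.05      ]
[[ 0.412  0.911 -0.001]
 [ 0.911 -0.412 -0.002]
 [-0.002  0.    -1.   ]]
```

Sizes agree: the front edge measures 279.9 mm, the band x 26–66 mm, and the plate about 48 x 39 mm centred at printer y = -6 mm. I'll plan the approach with jaws shut and tool x along printer x.

```bash
cat >> h.py <<'E'
from scipy.spatial.transform import Rotation as Ro
def plan(P,yaw,n):
    "n rows to TCP P with tool x at yaw (deg), straight line"
    o=bot.get_obs(); R=Ro.from_quat(o['tool_rot']).as_matrix(); d=np.asarray(P)-o['eef_pos']
    y0=np.degrees(np.arctan2(R[1,0],R[0,0])); turn=-((yaw-y0+180)%360-180)
    print('clock',o['clock'],'pos',o['eef_pos'].round(4),'yaw',round(y0,2),'d',d.round(4),'turn',round(turn,2),'F',o['ft_force'].round(2),'q',o['joint_pos'].round(2))
    for i in range(n):
        t=max(-10.5,min(10.5,turn)); s=R.T@(d/n)/.06; print(s.round(3),round(t,2)); R=R@Ro.from_euler('z',t,degrees=True).as_matrix(); turn-=t
E
python3 -c "
from h import *
plan([.477,-.053,.15],-1.1,12)"
```

```text
clock 0.1 pos [0.2058 0.4551 0.2305] yaw 65.66 d [ 0.2712 -0.5081 -0.0805] turn 66.76 F [ 0.21 -0.97  0.2 ] q [ 1.15  0.24  0.    1.34 -0.    1.57]
[-0.487  0.634  0.113] 10.5
[-0.364  0.712  0.113] 10.5
[-0.228  0.767  0.113] 10.5
[-0.084  0.795  0.113] 10.5
[0.062 0.797 0.113] 10.5
[0.206 0.773 0.113] 10.5
[0.344 0.722 0.113] 3.76
[0.39  0.698 0.113] 0.0
[0.39  0.698 0.113] 0.0
[0.39  0.698 0.113] 0.0
[0.39  0.698 0.113] 0.0
[0.39  0.698 0.113] 0.0
```

Call:
play_rows(deltas=[0, -0.487, 0.634, 0, 10.5, 0, -0.364, 0.712, 0, 10.5, 0, -0.228, 0.767, 0, 10.5, 0, -0.084, 0.795, 0, 10.5, 0, 0.062, 0.797, 0, 10.5, 0, 0.206, 0.773, 0, 10.5, 0, 0.344, 0.722, 0, 3.8, 0, 0.39, 0.7, 0, 0, 0, 0.39, 0.7, 0, 0, 0, 0.39, 0.7, 0, 0, 0, 0.39, 0.7, 0, 0, 0, 0.39, 0.7, 0, 0])

```text
clock: 1.6
eef_pos: [0.47, -0.0734, 0.2273]
tool_rot: [1.0, -0.024, -0.003, 0.002]
ft_force: [0.5, 0.4, 0.1]
grip_width: 0.0001
```

```bash
python3 -c "
from h import *
plan([.477,-.053,.135],-1.1,4)"
```

```text
clock 1.6 pos [ 0.47   -0.0734  0.2273] yaw -2.72 d [ 0.007   0.0204 -0.0923] turn -1.62 F [0.46 0.41 0.1 ] q [-0.15  0.2  -0.06  1.32 -0.01  1.47]
[ 0.027 -0.088  0.384] -1.62
[ 0.03  -0.087  0.384] 0.0
[ 0.03  -0.087  0.384] 0.0
[ 0.03  -0.087  0.384] 0.0
```

Call:
play_rows(deltas=[0, 0.06, -0.17, 0.38, -1.6, 0, 0.06, -0.17, 0.38, 0, 0, 0, 0, 0.38, 0, 0, 0, 0, 0.25, 0, 0, 0, 0, 0, 0])

```text
clock: 2.22
eef_pos: [0.4776, -0.0578, 0.1389]
tool_rot: [1.0, -0.014, -0.005, 0.002]
ft_force: [0.2, 0.8, -0.0]
grip_width: -0.0
```

```bash
python3 -c "
from h import *
plan([.477,-.053,.12],-1.1,2)"
```

```text
clock 2.225 pos [ 0.4776 -0.0578  0.1389] yaw -1.57 d [-0.0006  0.0048 -0.0189] turn -0.47 F [ 0.24  0.75 -0.05] q [-0.12  0.27 -0.2   1.1  -0.01  1.48]
[-0.005 -0.041  0.158] -0.47
[-0.005 -0.041  0.158] 0.0
```

Call:
play_rows(deltas=[0, 0, -0.04, 0.15, 0, 0, 0, -0.04, 0.13, 0, 0, 0, 0, 0, 0])

```text
clock: 2.6
eef_pos: [0.4783, -0.0527, 0.1221]
tool_rot: [1.0, -0.014, -0.004, 0.002]
ft_force: [0.4, 0.0, 0.3]
grip_width: -0.0003
```

Call:
play_rows(deltas=[0, 0, 0, 0.05, 0, 0, 0, 0, 0.03, 0, 0, 0, 0, 0, 0])

```text
clock: 2.98
eef_pos: [0.4789, -0.0528, 0.1178]
tool_rot: [1.0, -0.014, -0.003, 0.002]
ft_force: [-0.0, -0.1, 0.4]
grip_width: -0.0001
```

Call:
play_rows(deltas=[0, 0, 0, 0.04, 0, 0, 0, 0, 0, 0])

```text
clock: 3.22
eef_pos: [0.4791, -0.0529, 0.1155]
tool_rot: [1.0, -0.014, -0.003, 0.002]
ft_force: [-0.5, 0.5, -0.1]
grip_width: -0.0
```

Call:
play_rows(deltas=[0, -0.02, 0, 0.03, 0, 0, 0, 0, 0, 0])

```text
clock: 3.48
eef_pos: [0.4778, -0.0529, 0.1136]
tool_rot: [1.0, -0.014, -0.003, 0.002]
ft_force: [0.7, 0.1, -0.1]
grip_width: 0.0002
```

Call:
play_rows(deltas=[0, -0.02, 0, 0.03, 0, 0, 0, 0, 0, 0])

```text
clock: 3.72
eef_pos: [0.4772, -0.0529, 0.1122]
tool_rot: [1.0, -0.014, -0.002, 0.002]
ft_force: [-1.1, 0.4, 1.7]
grip_width: 0.0005
```

Call:
play_rows(deltas=[0, 0, 0, 0.03, 0, 0, 0, 0, 0, 0])

```text
clock: 3.98
eef_pos: [0.4772, -0.0529, 0.1108]
tool_rot: [1.0, -0.014, -0.002, 0.002]
ft_force: [-0.3, 0.1, 3.0]
grip_width: -0.0002
```

The tip sank past deck level with no force, and contact began at z ≈ 0.112. This is the key and it's moving down, so I'll press on.

Call:
play_rows(deltas=[0, 0, 0, 0.04, 0, 0, 0, 0, 0.03, 0])

```text
clock: 4.22
eef_pos: [0.4773, -0.053, 0.1074]
tool_rot: [1.0, -0.014, -0.001, 0.003]
ft_force: [-4.0, 0.6, 16.7]
grip_width: -0.0002
```

Call:
play_rows(deltas=[0, 0, 0, 0.03, 0, 0, 0, 0, 0.02, 0, 0, 0, 0, 0.02, 0])

```text
clock: 4.6
eef_pos: [0.477, -0.053, 0.1076]
tool_rot: [1.0, -0.014, 0.0, 0.002]
ft_force: [-5.3, 0.4, 10.5]
grip_width: -0.0
```

```bash
python3 - <<'E'
from h import *
i=snap('side','side2.png')['color'][100:380,200:500]
cv2.imwrite('pics/side2c.png',cv2.resize(i,None,fx=2,fy=2))
print(bot.get_obs()['eef_pos'],bot.get_obs()['ft_force'])
E
```

```text
[ 0.47704545 -0.05296144  0.10756118] [-5.3017594   0.28312668 11.0895397 ]
```

View pics/side2c.png

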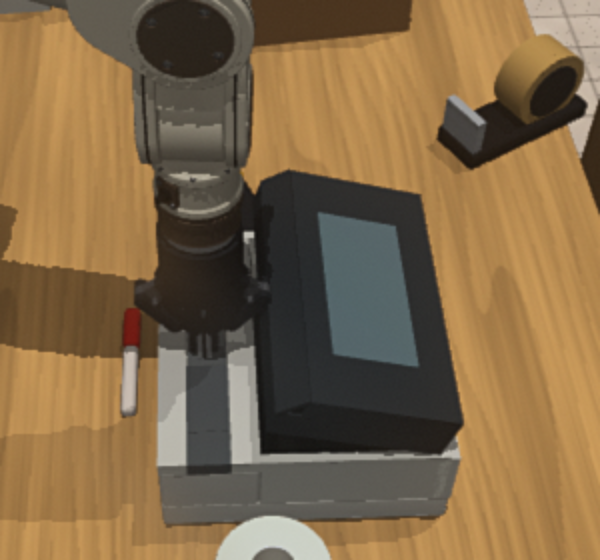

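The cover is freed and tilted up about 0.2 rad. It seems to rest lightly on the gripper body (Fx -5 N), so I'll back off up and away.

Call:
play_rows(deltas=[0, -0.02, 0, -0.15, 0, 0, -0.3, 0, -0.2, 0, 0, -0.6, 0, -0.3, 0, 0, -0.6, 0, -0.5, 0, 0, -0.3, 0, -0.6, 0, 0, 0, 0, -0.6, 0, 0, 0, 0, 0, 0, 0, 0, 0, 0, 0, 0, 0, 0, 0, 0, 0, 0, 0, 0, 0, 0, 0, 0, 0, 0, 0, 0, 0, 0, 0])

```text
clock: 6.15
eef_pos: [0.3611, -0.0487, 0.2469]
tool_rot: [1.0, -0.014, -0.006, 0.002]
ft_force: [-0.6, -0.3, 0.4]
grip_width: -0.0
```

Call:
play_rows(deltas=[0.9, 0, 0, 0, 0, 0.9, 0, 0, 0, 0, 0.9, 0, 0, 0, 0, 0.9, 0, 0, 0, 0, 0.9, 0, 0, 0, 0, 0.9, 0, 0, 0, 0, 0.9, 0, 0, 0, 0, 0.9, 0, 0, 0, 0])

```text
clock: 7.15
eef_pos: [0.3612, -0.0487, 0.2469]
tool_rot: [1.0, -0.014, -0.006, 0.002]
ft_force: [1.0, 0.3, -0.8]
grip_width: 0.0773
```

```bash
python3 - <<'E'
from h import *
i=snap('side','side3.png')['color'][40:380,200:520]
cv2.imwrite('pics/side3c.png',cv2.resize(i,None,fx=1.7,fy=1.7))
plan([.5,-.053,.235],-1.1,2)
# expected edge ends/middle at angle a
O=np.array([.4331,-.0457,0]);c,s=np.cos(np.radians(-1.1)),np.sin(np.radians(-1.1))
for a in(.8,1.05,1.75):
    print(a,[(((proj('side',O+[c*x-s*y,s*x+c*y,z])-[200,40])*1.7).round()) for x,z in[(.252-.162*np.cos(a),.118+.162*np.sin(a))] for y in(-.138,0,.138)])
E
```

```text
clock 7.2 pos [ 0.3612 -0.0487  0.2469] yaw -1.64 d [ 0.1388 -0.0043 -0.0119] turn -0.54 F [ 0.45 -0.42 -0.19] q [-0.13 -0.03 -0.26  1.35 -0.01  1.47]
[1.159 0.002 0.086] -0.54
[1.159 0.013 0.086] 0.0
0.8 [array([271., 426.]), array([260., 318.]), array([251., 227.])]
1.05 [array([307., 410.]), array([293., 301.]), array([281., 210.])]
1.75 [array([427., 394.]), array([402., 286.]), array([381., 195.])]
```

View pics/side3c.png

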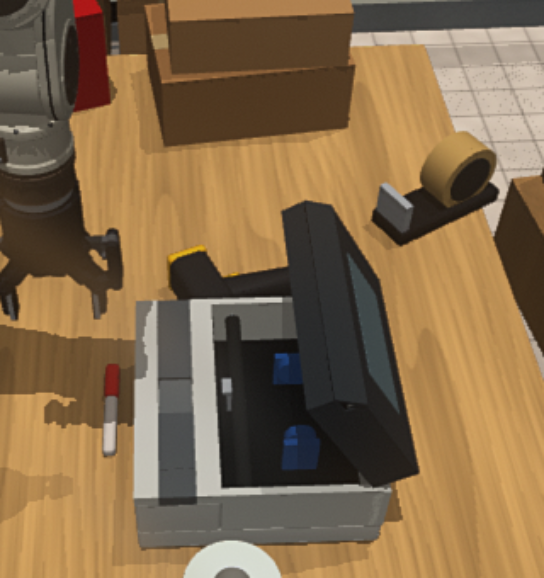

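The cover stands at about 1.05 rad: its edge runs from (307, 408) to (284, 210) in the crop, which matches the projection. Next I'll bring the open leading finger to the edge, with contact expected at TCP x ≈ 0.547.

Call:
play_rows(deltas=[0.9, 0.7, 0, 0.15, -0.5, 0.9, 0.7, 0, 0.1, 0, 0.9, 0.7, 0, 0.05, 0, 0.9, 0.4, 0, 0, 0, 0.9, 0, 0, 0, 0])

```text
clock: 7.82
eef_pos: [0.5153, -0.0523, 0.2265]
tool_rot: [1.0, -0.01, -0.005, 0.002]
ft_force: [-0.7, -0.1, -0.6]
grip_width: 0.0768
```

Call:
play_rows(deltas=[0.9, 0.15, 0, 0, 0, 0.9, 0.15, 0, 0, 0, 0.9, 0.15, 0, 0, 0, 0.9, 0.15, 0, 0, 0])

```text
clock: 8.32
eef_pos: [0.5511, -0.053, 0.2269]
tool_rot: [1.0, -0.01, -0.005, 0.002]
ft_force: [-0.6, 0.4, -0.2]
grip_width: 0.077
```

Call:
play_rows(deltas=[0.9, 0.15, 0, 0, 0, 0.9, 0.15, 0, 0, 0, 0.9, 0.15, 0, 0, 0, 0.9, 0.15, 0, 0, 0])

```text
clock: 8.82
eef_pos: [0.5897, -0.0538, 0.2271]
tool_rot: [1.0, -0.01, -0.005, 0.002]
ft_force: [-3.1, -1.0, 11.2]
grip_width: 0.0771
```

Call:
play_rows(deltas=[0.9, 0.15, 0, 0, 0, 0.9, 0.15, 0, 0, 0, 0.9, 0.15, 0, 0, 0])

```text
clock: 9.2
eef_pos: [0.6212, -0.0546, 0.2321]
tool_rot: [1.0, -0.01, 0.0, 0.003]
ft_force: [0.7, -0.1, 1.9]
grip_width: 0.0769
```

```bash
python3 - <<'E'
from h import *
i=snap('side','side4.png')['color'][40:380,200:520]
cv2.imwrite('pics/side4c.png',cv2.resize(i,None,fx=1.7,fy=1.7))
o=bot.get_obs();print(o['eef_pos'],o['ft_force'],o['joint_pos'])
E
```

```text
[ 0.62211277 -0.05459095  0.23158333] [1.31208612 0.29198146 1.51427617] [-0.08501847  0.49528911  0.37701187  1.45144905 -0.00516112  1.50585362]
```

View pics/side4c.png

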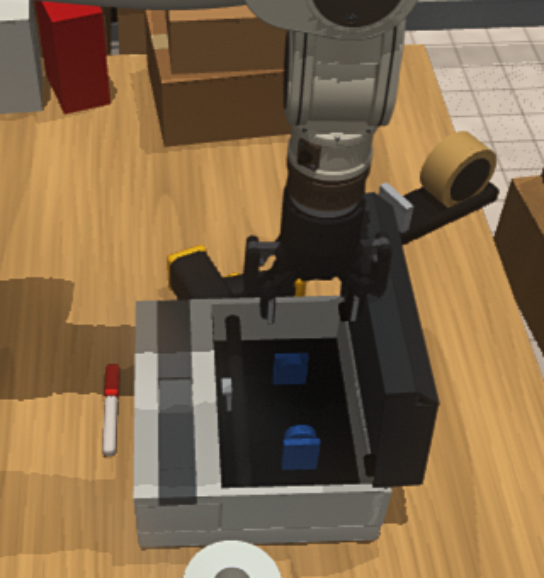

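The cover is at about 1.4 rad, with the leading knuckle of the finger on its edge. The other items haven't moved, so I'll keep pushing.

Call:
play_rows(deltas=[0.9, 0.15, 0, 0, 0, 0.9, 0.15, 0, 0, 0, 0.9, 0.12, 0, 0, 0])

```text
clock: 9.62
eef_pos: [0.6485, -0.0552, 0.2307]
tool_rot: [1.0, -0.01, -0.001, 0.003]
ft_force: [0.1, -0.5, 0.3]
grip_width: 0.0766
```

Call:
play_rows(deltas=[0.9, 0.1, 0, 0, 0, 0.9, 0.1, 0, 0, 0])

```text
clock: 9.88
eef_pos: [0.6583, -0.0554, 0.2296]
tool_rot: [1.0, -0.01, -0.004, 0.003]
ft_force: [-20.0, 0.5, 10.5]
grip_width: 0.0769
```

Call:
play_rows(deltas=[0.9, 0.07, 0, 0, 0, 0.9, 0.07, 0, 0, 0])

```text
clock: 10.12
eef_pos: [0.6573, -0.0553, 0.2308]
tool_rot: [1.0, -0.01, -0.014, 0.002]
ft_force: [-16.7, 1.0, 8.2]
grip_width: 0.0769
```

The tool has met a rigid stop at TCP x ≈ 0.658, where full opening was predicted. I'll back away and check.

Call:
play_rows(deltas=[0.9, -0.2, 0, 0, 0, 0.9, -0.6, 0, 0, 0, 0.9, -0.8, 0, 0, 0, 0.9, -0.8, 0, 0, 0, 0.9, -0.8, 0, -0.2, 0, 0.9, -0.8, 0, -0.3, 0, 0.9, -0.5, 0, 0, 0, 0.9, 0, 0, 0, 0, 0.9, 0, 0, 0, 0, 0.9, 0, 0, 0, 0])

```text
clock: 11.38
eef_pos: [0.3811, -0.0492, 0.2674]
tool_rot: [1.0, -0.01, -0.016, 0.002]
ft_force: [-0.0, 0.0, -1.1]
grip_width: 0.0772
```

```bash
python3 - <<'E'
from h import *
i=snap('side','side5.png')['color'][40:380,200:520]
cv2.imwrite('pics/side5c.png',cv2.resize(i,None,fx=1.7,fy=1.7))
O=np.array([.4331,-.0457,0]);c,s=np.cos(np.radians(-1.1)),np.sin(np.radians(-1.1))
for a in(1.55,1.65,1.75):
  for nm,w in(('edge',0),('corner',.052)):
    x=.252-.162*np.cos(a)+w*np.sin(a); z=.118+.162*np.sin(a)+w*np.cos(a)
    print(a,nm,[((proj('side',O+[c*x-s*y,s*x+c*y,z])-[200,40])*1.7).round() for y in(-.138,.138)])
print(bot.get_obs()['clock'],bot.get_obs()['ft_force'])
E
```

```text
1.55 edge [array([393., 394.]), array([352., 194.])]
1.55 corner [array([449., 391.]), array([399., 192.])]
1.65 edge [array([410., 393.]), array([367., 194.])]
1.65 corner [array([465., 394.]), array([413., 195.])]
1.75 edge [array([427., 394.]), array([381., 195.])]
1.75 corner [array([480., 398.]), array([426., 200.])]
11.425 [ 0.35766354 -0.01440567  0.54378765]
```

View pics/side5c.png

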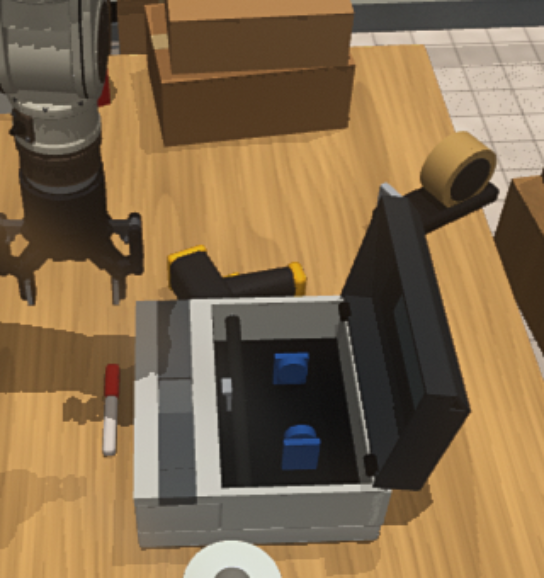

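The far end of the edge at (382, 194) matches 1.75 rad. I'll enlarge to check the near end.

```bash
python3 - <<'E'
from h import *
i=cv2.imread('pics/side5.png')[140:340,390:490]
i=cv2.convertScaleAbs(cv2.resize(i,None,fx=3,fy=3,interpolation=cv2.INTER_CUBIC),alpha=2.5,beta=20)
j=i.copy()
O=np.array([.4331,-.0457,0]);c,s=np.cos(np.radians(-1.1)),np.sin(np.radians(-1.1))
for a,col in((1.65,(0,0,255)),(1.75,(0,255,0))):
    x=.252-.162*np.cos(a); z=.118+.162*np.sin(a)
    p=[tuple(((proj('side',O+[c*x-s*y,s*x+c*y,z])-[390,140])*3).round().astype(int).tolist()) for y in(-.138,.138)]
    cv2.line(j,*p,col,1)
cv2.imwrite('pics/c5.png',np.hstack([i,j]))
E
```

```text
(no output)
```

View pics/c5.png

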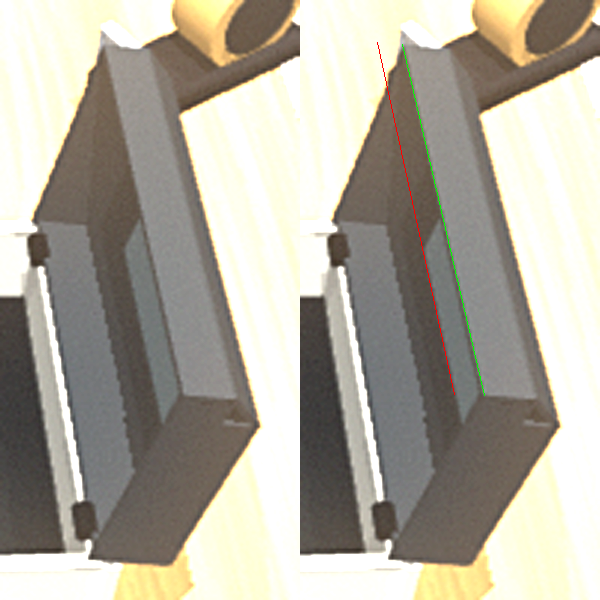

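The predicted 1.75 rad line (green) lies on the cover's edge along its full length. The arm is clear and the other items haven't moved, so I'll hand in.

```bash
python3 -c "
from h import *
print(ticket.job_done())"
```

```text
the job is handed in; nothing more can be done
None
```

The label printer is open: I pressed the release key, the cover sprang up, and I pushed it back to its stop. I handed the job in at about 11.4 s of the 56 s allowed.

- **Key:** I spotted the key in the top view at printer y ≈ -6 mm instead of feeling along the whole band. Touch confirmed it: the shut fingertips sank past deck level with no force and met the key at z ≈ 0.112 m. I pressed it to its full travel, with at most about 17 N read on the tool.
- **Cover:** It rose to about 1.05 rad. I pushed its front edge until it met the stop, at about 20 N sideways. In the last picture its edge lies on the line predicted for 1.75 rad.
- **Last checks:** The arm was clear, with the force reading near zero. In the last side view the marker, scanner and roll had not moved, though only the top of the roll was in the picture.

Two contacts were not as planned. As the cover was freed it leaned lightly on the gripper body, at about 5 N. During the push its edge rode on the finger's knuckle, giving about 11 N upward. Both were well under the 40 N limit.

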